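Back the feed wheel off by one notch

ROBOT

A 6-joint arm with a two-finger parallel gripper is mounted at the origin on the work surface. World frame = base frame: x ahead of the robot, y to its left, z up, the work surface at z = 0. Lengths are in mm, angles in rad, forces in N, time in s.
With the tool pointing down it reaches from about 350 to 875 mm from the base axis. Payload 4.2 kg.
Tool frame: the origin (TCP) lies on the mounting face of the last link; the fingertips stand 173 mm ahead of it and the grasp point (between the pads) lies grip_point_offset ahead of it (grip_point_offset is the distance from the TCP to the grasp point, in mm); z points along the fingers, y is the line along which they close (so a half turn about z gives the same grasp; the last joint's range is limited). The gripper opens to 85 mm and grips with 20 to 120 N. Pads are 22 mm wide; open, the fingers measure 114 mm over their backs; the gripper's body (76 mm by 85 mm) begins 54 mm behind the grasp point. The pads swing forward as they close: fully open they stand 13 mm farther back than shut.
Start: joints at [-1.066, 0.385, 0.008, 0, -1.194, -0.259], TCP at [152.1, -606.189, 404.712] pointing down, gripper open.
Joint ranges: [-3.14, 3.14], [-1.21, 2.06], [-1.07, 1.41], [-3.16, 2.05], [-2.99, -0.16], [-3.1, 3.1]. Speed limits (rad/s): [2.79, 2.79, 3.14, 3.14, 3.14, 3.14].

INTERFACE

Orientations are given as a unit quaternion [x, y, z, w].
In Python, from bench import read_state, get_image, job_done, recognise, place_of, grip_point_offset gives the robot as it stands. The module is installed in compiled form; this text tells all that it offers.
- The arm moves only by the tool carry_out, never from a script. Its arguments are lists of equal length, an entry for each row: "slide": the shift along the tool's x, y, z in m, a list of three; "roll": the turn about the tool's z in degrees; "claw": the finger opening in m, from 0 to 0.0854. A call has 1 to 8 rows; each row is the pose to reach, as a shift and turn from the pose commanded when the call began, along the tool's axes at that moment; what a row does not reach only later rows make up. A row lasts 1/8 s, in which the tool goes at most 62.5 mm and 10.7 degrees, less where a joint would pass 70% of its speed; a pose out of reach is approached as far as the arm can. A call with a gripper value outside its range is refused whole. The fingers move at their own pace and stop on an object; the grip force is fixed at half the most. Time passes only in rows, so rows that repeat a pose let the fingers close. It gives the time, the measured TCP pose, the force, the opening and the grip force at its end, in the units of the state.
- read_state(): the state, without advancing time (a new reading comes with each control period).
- get_image(name): name is "side" or "top" or "wrist"; returns a dict with "img" (400x640x3 uint8, red, green, blue), "z_map" (400x640 float32, mm along the optical axis (not along the pixel's ray), 0 where there is no reading), "mtx" (3x3 intrinsics, pixels), "world_from_camera" (4x4, takes a point from camera to world coordinates); the wrist camera has in their place "T_tool_cam" (4x4, takes a point from camera to tool coordinates, whose origin is the TCP and whose axes are the flange's). Camera axes: x right, y up, looking along -z (the intrinsics and any distortion apply to the point x, -y, -z); pixel columns grow to the right and rows downward; lengths in mm; the calibration is good to about 2 mm. The wrist camera is an equidistant fisheye: a pixel r from the principal point sees the ray r / f radians off the axis. A picture is of the moment at which its call begins: read the wrist's pose just before it.
- job_done(): hands the job in; it is judged then, once.
Trained networks look in a picture, given as the dict that the camera call returned (one of the last four; its "shot" number tells which), for a name from the list of things; names that differ only in an ending like _2 or _b are one class to them, and where a whole thing is asked for, a point or a joint stands for the part that bears it (a point fixed in the world has none). Each returns a list of dicts, best first, with "conf" (0 to 1); they miss things now and then, are a little off and sometimes report something else, mostly with a low value. They report only what shows in the picture. A call takes as long as a camera call.
- recognise(picture, thing): "at" ([column, row] in pixels, amid what is visible of it).
- place_of(picture, thing): "at" ([column, row] in pixels: a listed point, or the origin of a listed thing).
The state is a dict: "clock": time; "joints": joint angles; "joint_vel": joint speeds; "joint_efforts": joint torques, N m; "position": TCP position; "ee_rot": TCP orientation; "contact_force": force on the tool from outside, world axes, zero at the start; "wrist_torque": the same for the moment, N m; "gripper_width": finger opening in mm; "grasp_force": force on a finger pad.
Only numpy, scipy, OpenCV 4.12 (cv2) and the standard library are available. Lean on these libraries where they do the work, as an engineer would, in place of code of your own. Each camera call takes 0.05 s, during which the arm holds its last target. There are 200 camera calls.

TASK

The ratchet feed wheel was wound one notch too far: with closed fingertips, lift its pawl by the red tab until the nose stands clear of the teeth, then push the wheel backward (clockwise seen from above) exactly one notch by one of its upright brass pins. Then press the pawl fully down into the notch that now lies under it and take the hand away. Push gently, grasp and lift nothing loose, and leave the collar, the stub and the oil bottle where they stand.

Things in the scene. Friction and masses are not known exactly. Their poses are not given: they have to be found in the camera images.
- fixture: blue cast feed fixture bolted to the bench. Origin: on the bench, straight below the wheel's axis; z up. In its own axes the base plate spans x -115 to 115, y -210 to 125 mm, 12 mm thick. The pawl stands on its -y side, its arm pointing along +y to the wheel. The hinge block is 75 mm wide (x), 42 mm tall, two cheeks up to 76 mm
- wheel_axis (a point): centre of the upper face of the flat steel ratchet wheel, 50 mm above the bench; it turns about the vertical. 210 mm across the tips of its 12 sawteeth (one notch = 30 degrees = 0.524 rad; teeth 22 mm deep), 18 mm thick. A brass hub 44 mm across and its nut rise 12 mm above the face at the centre
- pin (a point): middle of one of three brass pins, 16 mm thick, 50 mm tall, upright on the wheel's face 72 mm from its axis, at the start on the fixture's +x, +y and -x sides (none by the pawl). This is the +y one, opposite the pawl; the point is 93 mm above the bench and turns with the wheel; pushed backward it first moves along fixture +x
- wheel (a joint): angle of the wheel in rad, about 0 at the start (nose centred in its notch, +-0.025), growing as the wheel turns backward (clockwise from above); one notch back is 0.524. It stays where it is left (friction 0.2 N m). With the pawl down the nose blocks it, with about 0.04 rad of play to either side
- pawl_hinge (a point): centre of the pawl's hinge, 165 mm from the wheel's axis on the fixture's -y side, 64 mm above the bench; hinge axis level, along fixture x. The pawl's 26 mm wide arm runs from it towards the wheel's axis; its dark nose, 14 mm wide, hangs 62 to 77 mm from the hinge and reaches 31 mm below it, between two teeth
- pawl_tab (a point): centre of the rolled end of the red tab: a bar 10 mm thick, 30 mm long along fixture x. Pawl down, it lies 108 mm from the hinge towards the wheel's axis, 36 mm higher than the hinge (100 mm above the bench), and swings with the pawl. The tab slopes up from the arm at 50 degrees: a fingertip over the wheel gets behind and under it by moving towards the hinge, then up the arc
- pawl (a joint): angle of the pawl in rad: 0 fully down in the notch, growing as the tab end is lifted, up to 1.2; from 0.45 the nose is well clear of the teeth. The hinge is stiff (0.28 N m, about 3 N at the tab) and the pawl stays where it is left, so it must be pressed down again
- collar_mid (a point): middle (half-way up) of a bystander standing loose on the bench: plain steel collar, 48 mm across, 20 mm tall
- stub_mid (a point): middle (half-way up) of a bystander standing loose on the bench: aluminium round stub, 28 mm across, 60 mm tall, upright
- oil_mid (a point): middle (half-way up) of a bystander standing loose on the bench: yellow oil bottle with red cap, 40 mm across, 90 mm tall, upright

How it is judged (in metres and radians):
On the way, in this order (a step that is already met when the one before it is completed fails the run):
1. the pawl is lifted clear of the teeth, the wheel still in its first notch (value of joint pawl above 0.45 rad and value of joint wheel between -0.15 and 0.15 rad), for 0.2 s.
2. with the pawl up, the wheel stands one notch back (value of joint pawl above 0.3 rad and value of joint wheel between 0.433599 and 0.613599 rad), for 0.2 s.
At the end, for the whole second after the job is handed in: the pawl is fully down in the notch (within 0.06 rad), the wheel rests one notch (0.524 rad, within 0.09) back from where it was, and collar, stub and oil bottle stand within 20 mm of where they were (value of joint pawl below 0.06 rad and value of joint wheel between 0.433599 and 0.613599 rad and velocity of joint wheel between -0.02 and 0.02 rad/s and distance of each of collar_mid, stub_mid, oil_mid from where it was at the start of the episode below 0.02 m); the robot touches nothing.
It fails at once if the wheel is pushed half a notch or more beyond the first notch back (value of joint wheel above 0.785398 rad).
It fails at once if the fixture is forced: more than 45 N from the fingers (contact force between the fingers and fixture above 45 N).
It fails at once if a bystander is moved, lifted or knocked over (distance of any of collar_mid, stub_mid, oil_mid from where it was at the start of the episode above 0.02 m).
It also fails if it takes over 64 s, if anything falls off the work surface, if the arm or the gripper's body presses on something with over 40 N, if the wrist force passes 120 N, or if a joint passes its speed limit or range.

## Working session

There is one attempt and no reset: what is moved stays moved. The work goes in short steps, Python scripts to look and compute and a tool call to move; the robot and the scene stay as the last step left them, time stands still between calls to the robot, and variables do not carry over. Pictures are saved under pics/ and viewed, at most 10 in all, crops included, and the job is handed in when it is done.

Besides the shell and the picture viewer there is one more tool, called after "Emit:" as name([rows], argument=value, ...), one row to a line, values as JSON. carry_out: Moves the arm, as the interface text tells. Its arguments: {"type":"object","properties":{"slide":{"type":"array"},"roll":{"type":"array"},"claw":{"type":"array"}},"required":["slide","roll","claw"]}

```bash
mkdir -p pics; cat > h.py <<'E'
import numpy as np, cv2
from bench import *
from scipy.spatial.transform import Rotation as R
def world(p,uv,z=None):
    """pixel -> world via depth, or via plane of height z"""
    K=p["mtx"];T=np.array(p["world_from_camera"]);u,v=uv
    ray=np.array([(u-K[0][2])/K[0][0],-(v-K[1][2])/K[1][1],-1.])
    d=T[:3,:3]@ray
    if z is None:
        a=p["z_map"][int(v)-2:int(v)+3,int(u)-2:int(u)+3]; a=a[a>0]
        if not len(a): return None
        s=np.median(a)
    else: s=(z-T[2,3])/d[2]
    return T[:3,3]+s*d
def tool_delta(target):
    s=read_state(); r=R.from_quat(s["ee_rot"])
    return r.inv().apply(np.array(target)-s["position"])
E
python3 - <<'E'
from h import *
print(read_state()); print(grip_point_offset)
Z=dict(wheel_axis=50,pin=93,pawl_hinge=64,pawl_tab=100,collar_mid=10,stub_mid=30,oil_mid=45,fixture=0)
for n in("top","side"):
    p=get_image(n); cv2.imwrite(f"pics/{n}1.png",p["img"][:,:,::-1])
    print(n,p["mtx"],p["world_from_camera"],[k for k in p])
    for t,z in Z.items():
        for q in place_of(p,t)[:2]:
            print(t,np.round(q["at"]),round(q["conf"],2),np.round(world(p,q["at"],z)))
E
```

```text
{'clock': 0.0, 'joints': array([-1.06639766e+00,  3.85559641e-01,  6.63214330e-03, -5.17912345e-04,
       -1.19402404e+00, -2.58609816e-01]), 'joint_vel': array([-0.00057639,  0.00037992,  0.00083578,  0.00020651, -0.00039062,
        0.0002084 ]), 'joint_efforts': array([-2.58975870e-04, -3.92289162e+01,  1.88401669e+01,  4.18628186e+00,
       -4.50529173e-03,  8.18956039e-06]), 'position': array([ 152.06748011, -606.00326666,  403.6189809 ]), 'ee_rot': array([-1.22490420e-01,  9.92469081e-01,  1.08974327e-03, -1.77825151e-04]), 'contact_force': array([0.73582577, 0.46952606, 0.23631791]), 'wrist_torque': array([0.06266837, 0.01690335, 0.00171049]), 'grasp_force': 0.0, 'gripper_width': 85.25699856313264}
154.70000000000002
top [[363.06904057   0.         313.37684347]
 [  0.         363.06904057 200.65017417]
 [  0.           0.           1.        ]] [[-2.87826091e-02  9.84169612e-01 -1.74876347e-01  4.93794025e+02]
 [-9.99585052e-01 -2.81402809e-02  6.15209833e-03  7.71263357e+01]
 [ 1.13363870e-03  1.74980856e-01  9.84571183e-01  7.38804071e+02]
 [ 0.00000000e+00  0.00000000e+0
[... 708 characters left out ...]
3390710e+02]
 [-2.07307255e-01  4.89382333e-01 -8.47070619e-01 -6.74439400e+02]
 [-1.66702485e-02  8.63988212e-01  5.03236001e-01  5.49130188e+02]
 [ 0.00000000e+00  0.00000000e+00  0.00000000e+00  1.00000000e+00]] ['img', 'z_map', 'mtx', 'world_from_camera', 'shot']
wheel_axis [297. 230.] 0.8 [520.  57.  50.]
wheel_axis [379. 262.] 0.55 [659. -90.  50.]
pin [306. 204.] 0.59 [548.  90.  93.]
pawl_hinge [284. 275.] 0.92 [ 472. -103.   64.]
pawl_tab [297. 227.] 0.91 [512.  -8. 100.]
collar_mid [321. 206.] 0.53 [603. 209.  10.]
stub_mid [376. 228.] 0.65 [700.  52.  30.]
stub_mid [310. 202.] 0.36 [574. 203.  30.]
oil_mid [379. 259.] 0.83 [663. -75.  45.]
fixture [301. 249.] 0.74 [527.  53.   0.]
```

View pics/top1.png

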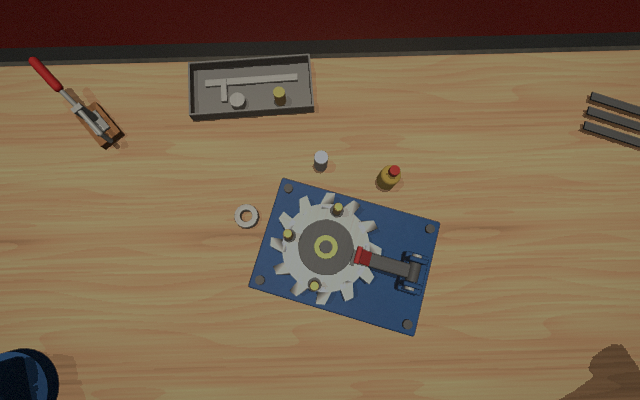

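View pics/side1.png

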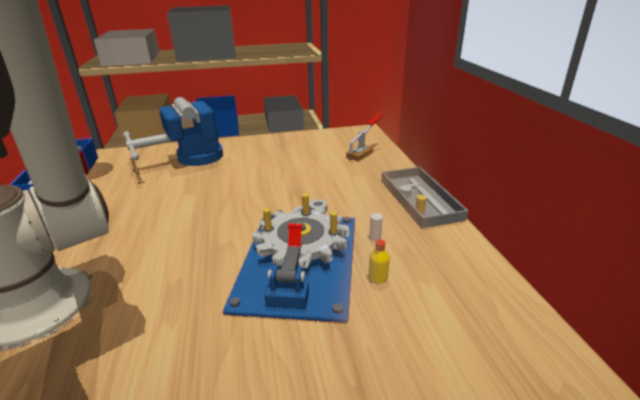

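The top view agrees with the networks: wheel centre at about (326,247), red tab at (361,257), hinge near (411,271), and pins at (287,234), (338,210) and (314,286). The side view shows the same layout. Next I'll refine the fixture pose using the plate and the pins.

```bash
python3 - <<'E'
from h import *
for n in("top","side"):
    p=get_image(n); im=p["img"]; hsv=cv2.cvtColor(im,cv2.COLOR_RGB2HSV)
    W=np.full(im.shape[:2]+(3,),np.nan)
    K=p["mtx"];T=np.array(p["world_from_camera"]);v,u=np.mgrid[:400,:640]
    d=p["z_map"];c=np.stack([(u-K[0][2])/K[0][0]*d,-(v-K[1][2])/K[1][1]*d,-d],-1)
    W=c@T[:3,:3].T+T[:3,3]; ok=d>0
    near=(np.hypot(W[...,0]-525,W[...,1]-50)<260)&ok
    # plate
    m=near&(hsv[...,0]>100)&(hsv[...,0]<125)&(hsv[...,1]>120)&(W[...,2]<25)
    q=W[m]; print(n,"plate z",np.median(q[:,2]))
    r=cv2.minAreaRect(q[:,:2].astype(np.float32)); print(r,cv2.boxPoints(r).round(1).tolist())
    # pins
    for lo,hi,nm in((18,35,"brass"),(0,6,"red")):
        m=(near&(hsv[...,0]>=lo)&(hsv[...,0]<=hi)&(hsv[...,1]>110)&(hsv[...,2]>70)&(W[...,2]>56)&(np.hypot(W[...,0]-525,W[...,1]-53)<100)).astype(np.uint8)
        k,l,s,_=cv2.connectedComponentsWithStats(m)
        for i in range(1,k):
            if s[i,4]>12:
                q=W[l==i]; z=np.percentile(q[:,2],[5,50,95]); t=q[q[:,2]>z[2]-6]
                print(nm,s[i,4],z.round(),"top mean",t.mean(0).round(1))
E
```

```text
top plate z 12.97780323893005
((513.96044921875, 12.923202514648438), (331.6238098144531, 226.69158935546875), 72.07711791992188) [[355.1000061035156, -110.0], [570.7999877929688, -179.6999969482422], [672.7999877929688, 135.8000030517578], [457.1000061035156, 205.60000610351562]]
brass 16 [ 92. 100. 102.] top mean [591.3  32.3 100.1]
brass 13 [ 90. 100. 102.] top mean [546.8 119.3  99.9]
brass 14 [ 99. 100. 102.] top mean [462.9  79.3 100.5]
red 239 [ 73.  95. 106.] top mean [509.7  -0.9 104.8]
side plate z 12.474937109101916
((508.968994140625, 3.417510986328125), (321.4433288574219, 217.14190673828125), 71.04405212402344) [[354.1000061035156, -113.30000305175781], [559.4000244140625, -183.89999389648438], [663.9000244140625, 120.19999694824219], [458.5, 190.6999969482422]]
brass 122 [ 60.  84. 101.] top mean [549.9 118.3  99.2]
brass 131 [ 59.  83. 101.] top mean [458.4  73.2  99.2]
brass 125 [ 59.  84. 101.] top mean [594.4  26.8  99.2]
brass 45 [56. 57. 59.] top mean [538.9  46.6  57.2]
red 317 [ 71.  88. 105.] top mean [508.5  -3.7 103.3]
```

Emit:
carry_out([
  [-0.038, 0.039, 0],
  [-0.076, 0.078, 0],
  [-0.114, 0.117, 0],
  [-0.152, 0.156, 0],
  [-0.19, 0.195, 0],
  [-0.228, 0.234, 0],
  [-0.266, 0.273, 0],
  [-0.3, 0.31, 0],
], roll=[4, 8, 12, 16, 20, 24, 28, 32], claw=[0, 0, 0, 0, 0, 0, 0, 0])

```text
clock: 2.0
position: [368.2, -230.8, 405.1]
ee_rot: [0.157, 0.988, -0.0, 0.001]
contact_force: [0.7, -0.5, 0.4]
gripper_width: -0.3
grasp_force: 0.0
```

```bash
cat >> h.py <<'E'
AX=np.array([527,53.5]);FY=np.array([.307,.952]);FX=np.array([.952,-.307])
def go(fx,fy,tipz):
    w=AX+fx*FX+fy*FY
    return tool_delta([*w,tipz+173])
def stat():
    s=read_state();M=R.from_quat(s["ee_rot"]).as_matrix();d=s["position"][:2]-AX
    f=s["contact_force"]
    print("t",round(s["clock"],2),"fx,fy,tip",(d@FX).round(1),(d@FY).round(1),round(s["position"][2]-173,1),"tooly deg",np.degrees(np.arctan2(M[1,1],M[0,1])).round(1),"tilt",M[2,2].round(4),"F",(f[:2]@FX).round(1),(f[:2]@FY).round(1),f[2].round(1),"w",round(s["gripper_width"],1))
E
python3 -c "
from h import *
stat(); print(go(0,-26,150).round(1))"
```

```text
t 2.0 fx,fy,tip -63.9 -319.4 232.1 tooly deg 72.0 tilt -1.0 F 0.8 -0.2 0.4 w -0.3
[-63.  293.5  82.2]
```

Emit:
carry_out([
  [-0.01, 0.045, 0.0],
  [-0.02, 0.09, 0.0],
  [-0.03, 0.14, 0.01],
  [-0.04, 0.19, 0.03],
  [-0.05, 0.24, 0.05],
  [-0.06, 0.28, 0.07],
  [-0.063, 0.293, 0.082],
  [-0.063, 0.293, 0.082],
], roll=[0, 0, 0, 0, 0, 0, 0, 0], claw=[0, 0, 0, 0, 0, 0, 0, 0])

```text
clock: 3.0
position: [517.6, 27.1, 321.8]
ee_rot: [0.155, 0.988, -0.001, -0.001]
contact_force: [0.2, -0.6, -0.9]
gripper_width: -0.3
grasp_force: 0.0
```

```bash
python3 - <<'E'
from h import *
stat(); print(go(0,-25,86).round(1))
T=np.array(get_image("wrist")["T_tool_cam"]);print(T.round(2))
p=get_image("side");q=get_image("top")
cv2.imwrite("pics/s2.png",np.hstack([cv2.resize(p["img"][120:320,200:400],(400,400)),cv2.resize(q["img"][150:350,230:430],(400,400))])[:,:,::-1])
E
```

```text
t 3.0 fx,fy,tip -0.8 -28.0 148.8 tooly deg 72.1 tilt -1.0 F 0.4 -0.5 -0.9 w -0.3
[-1.   3.1 62.8]
[[-0.    0.95  0.32 84.8 ]
 [ 1.    0.    0.    0.33]
 [ 0.    0.32 -0.95 30.47]
 [ 0.    0.    0.    1.  ]]
```

View pics/s2.png

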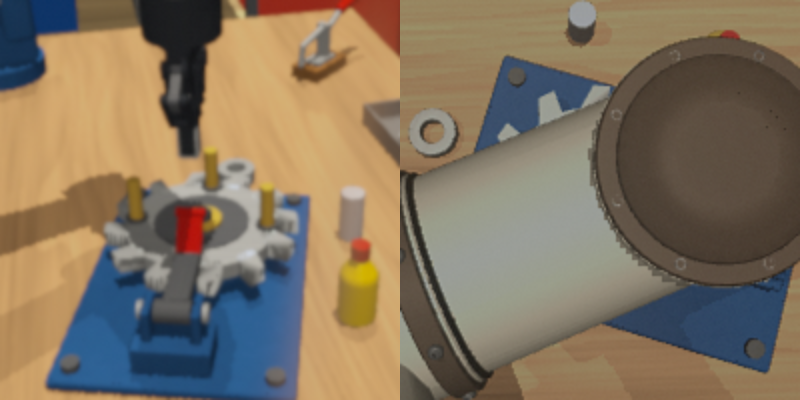

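The closed fingers (crop about (190,140)) stand over the wheel, just behind the tab and lined up with it. Next: descend, then move towards the hinge.

Emit:
carry_out([
  [-0.001, 0.003, 0.02],
  [-0.001, 0.003, 0.04],
  [-0.001, 0.003, 0.06],
  [-0.001, 0.003, 0.063],
  [-0.001, 0.0, 0.063],
  [-0.001, -0.003, 0.063],
  [-0.001, -0.006, 0.063],
], roll=[0, 0, 0, 0, 0, 0, 0], claw=[0, 0, 0, 0, 0, 0, 0])

```text
clock: 4.03
position: [516.9, 20.6, 260.5]
ee_rot: [0.156, 0.988, 0.0, 0.001]
contact_force: [-0.2, -0.1, 0.9]
gripper_width: 0.3
grasp_force: 0.0
```

```bash
python3 -c "
from h import *
stat()"
```

```text
t 4.03 fx,fy,tip 0.5 -34.4 87.5 tooly deg 72.1 tilt -1.0 F -0.1 -0.1 0.9 w 0.3
```

Emit:
carry_out([
  [0, -0.003, 0],
  [0, -0.006, 0],
  [0, -0.009, -0.002],
  [0, -0.012, -0.005],
  [0, -0.015, -0.01],
  [0, -0.018, -0.015],
  [0, -0.021, -0.02],
  [0, -0.025, -0.025],
], roll=[0, 0, 0, 0, 0, 0, 0, 0], claw=[0, 0, 0, 0, 0, 0, 0, 0])

```text
clock: 5.03
position: [510.8, 2.2, 287.5]
ee_rot: [0.155, 0.988, 0.006, 0.004]
contact_force: [-6.4, 29.2, 11.7]
gripper_width: 0.5
grasp_force: 13.6
```

```bash
python3 - <<'E'
from h import *
stat()
p=get_image("side")
cv2.imwrite("pics/s3.png",cv2.resize(p["img"][120:320,200:400],(500,500))[:,:,::-1])
print([(np.round(q["at"]),q["conf"]) for q in place_of(p,"pawl_tab")])
E
```

```text
t 5.03 fx,fy,tip 0.4 -53.8 114.5 tooly deg 72.1 tilt -0.9999 F -15.0 25.8 11.7 w 0.5
[(array([294., 218.]), 0.76)]
```

View pics/s3.png

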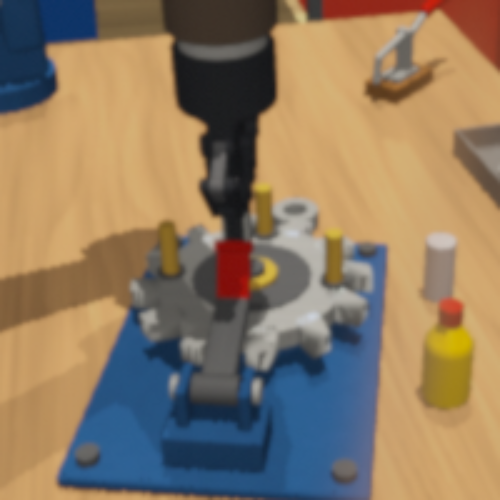

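The red tab is rising (crop about (235,268)), but the horizontal force is about 30 N. I'll ease off by moving up along the arc.

Emit:
carry_out([
  [0, 0.001, -0.003],
  [0, 0.002, -0.006],
], roll=[0, 0], claw=[0, 0])

```text
clock: 5.38
position: [510.9, 1.3, 292.2]
ee_rot: [0.155, 0.988, 0.002, 0.003]
contact_force: [0.2, 5.8, 0.6]
gripper_width: 0.1
grasp_force: 2.7
```

```bash
python3 - <<'E'
from h import *
stat()
p=get_image("side")
# red tab extents in side view
hsv=cv2.cvtColor(p["img"],cv2.COLOR_RGB2HSV)
m=((hsv[...,0]<6)|(hsv[...,0]>174))&(hsv[...,1]>150)&(hsv[...,2]>80)
m[:190]=0;m[:,:270]=0;m[300:]=0;m[:,330:]=0
v,u=np.nonzero(m); print(u.min(),u.max(),v.min(),v.max())
q=np.array([world(p,(a,b)) for a,b in zip(u,v)]); d=q[:,:2]-AX
f=np.c_[d@FX,d@FY,q[:,2]]; print("top",f[f[:,2]>np.percentile(f[:,2],85)].mean(0).round(1),"all",np.percentile(f,[5,50,95],axis=0).round(1))
E
```

```text
t 5.38 fx,fy,tip 0.7 -54.7 119.2 tooly deg 72.2 tilt -1.0 F -1.6 5.6 0.6 w 0.1
286 299 215 237
top [  1.5 -76.1 133.4] all [[-10.6 -89.   96.5]
 [  1.3 -81.7 114.9]
 [ 11.1 -75.7 134.4]]
```

Emit:
carry_out([
  [0, -0.003, -0.0045],
  [0, -0.007, -0.009],
  [0, -0.011, -0.013],
  [0, -0.015, -0.017],
  [0, -0.019, -0.021],
  [0, -0.023, -0.0245],
  [0, -0.023, -0.0245],
], roll=[0, 0, 0, 0, 0, 0, 0], claw=[0, 0, 0, 0, 0, 0, 0])

```text
clock: 6.3
position: [503.8, -21.5, 317.3]
ee_rot: [0.155, 0.988, 0.002, 0.003]
contact_force: [0.4, 8.4, 6.3]
gripper_width: 0.2
grasp_force: 3.7
```

```bash
cat >> h.py <<'E'
def tab():
    p=get_image("side"); hsv=cv2.cvtColor(p["img"],cv2.COLOR_RGB2HSV)
    m=((hsv[...,0]<6)|(hsv[...,0]>174))&(hsv[...,1]>150)&(hsv[...,2]>80)
    m[:180]=0;m[:,:270]=0;m[300:]=0;m[:,330:]=0
    v,u=np.nonzero(m)
    q=[world(p,(a,b)) for a,b in zip(u,v)];q=np.array([a for a in q if a is not None]); d=q[:,:2]-AX
    f=np.c_[d@FX,d@FY,q[:,2]]; t=f[f[:,2]>np.percentile(f[:,2],85)].mean(0)
    print("tab top",t.round(1),"theta~",(np.arctan2(t[2]-4-64,t[1]+3+165)-.3217).round(2)); return p
E
python3 -c "
from h import *
stat();tab();stat()"
```

```text
t 6.3 fx,fy,tip 1.0 -78.6 144.3 tooly deg 72.1 tilt -1.0 F -2.2 8.1 6.3 w 0.2
tab top [  1.1 -99.5 157.9] theta~ 0.6
t 6.35 fx,fy,tip 1.0 -78.5 144.2 tooly deg 72.1 tilt -1.0 F -1.9 8.0 5.0 w -0.1
```

Emit:
carry_out([
  [0, 0.01, 0],
  [0.005, 0.04, 0],
  [0.015, 0.09, 0],
  [0.029, 0.135, 0],
  [0.031, 0.146, 0],
  [0.031, 0.146, 0.03],
  [0.031, 0.146, 0.055],
  [0.031, 0.146, 0.066],
], roll=[0, 0, 0, 0, 0, 0, 0, 0], claw=[0, 0, 0, 0, 0, 0, 0, 0])

```text
clock: 7.35
position: [517.6, 124.8, 247.6]
ee_rot: [0.156, 0.988, -0.001, -0.001]
contact_force: [0.4, 0.9, -0.0]
gripper_width: -0.1
grasp_force: 0.0
```

```bash
cat >> h.py <<'E'
def pins(n="side"):
    p=get_image(n); im=p["img"]; hsv=cv2.cvtColor(im,cv2.COLOR_RGB2HSV)
    K=p["mtx"];T=np.array(p["world_from_camera"]);v,u=np.mgrid[:400,:640]
    d=p["z_map"];c=np.stack([(u-K[0][2])/K[0][0]*d,-(v-K[1][2])/K[1][1]*d,-d],-1)
    W=c@T[:3,:3].T+T[:3,3]
    m=((d>0)&(hsv[...,0]>=18)&(hsv[...,0]<=35)&(hsv[...,1]>110)&(hsv[...,2]>70)&(W[...,2]>56)&(W[...,2]<110)&(np.hypot(W[...,0]-AX[0],W[...,1]-AX[1])<100)).astype(np.uint8)
    k,l,s,_=cv2.connectedComponentsWithStats(m)
    for i in range(1,k):
        if s[i,4]>12:
            q=W[(l==i)&(W[...,2]>65)]
            if len(q)<8: continue
            f=np.median(q,0)[:2]-AX; print("pin",s[i,4],(f@FX).round(1),(f@FY).round(1),"bearing cw from +y deg",np.degrees(np.arctan2(f@FX,f@FY)).round(1))
    return p
E
python3 - <<'E'
from h import *
stat();tab();p=pins()
cv2.imwrite("pics/s4.png",cv2.resize(p["img"][120:320,200:400],(500,500))[:,:,::-1])
E
```

```text
t 7.35 fx,fy,tip -30.8 65.0 74.6 tooly deg 72.0 tilt -1.0 F 0.1 1.0 -0.0 w -0.1
tab top [  1.3 -99.6 157.7] theta~ 0.6
pin 124 2.0 65.6 bearing cw from +y deg 1.8
pin 135 -70.5 -4.6 bearing cw from +y deg -93.7
pin 128 73.1 -7.8 bearing cw from +y deg 96.1
```

View pics/s4.png

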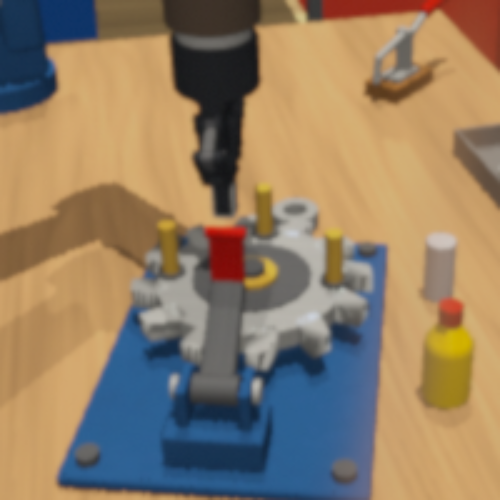

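The pawl is staying up (tab at crop (227,255)), and the fingertip is left of the far pin (crop (263,210)). Now a gentle push.

Emit:
carry_out([
  [-0.006, 0, 0],
  [-0.011, 0, 0],
  [-0.016, 0, 0],
  [-0.021, 0, 0],
  [-0.026, 0, 0],
  [-0.031, 0, 0],
  [-0.036, 0, 0],
  [-0.04, 0, 0],
], roll=[0, 0, 0, 0, 0, 0, 0, 0], claw=[0, 0, 0, 0, 0, 0, 0, 0])

```text
clock: 8.45
position: [555.8, 112.6, 248.6]
ee_rot: [0.156, 0.988, -0.001, -0.001]
contact_force: [-4.9, -1.0, 2.0]
gripper_width: -0.1
grasp_force: 2.0
```

```bash
python3 - <<'E'
from h import *
stat();tab();pins()
E
```

```text
t 8.45 fx,fy,tip 9.3 65.1 75.6 tooly deg 72.0 tilt -1.0 F -4.4 -2.4 2.0 w -0.1
tab top [  0.9 -99.5 158.2] theta~ 0.6
pin 120 27.8 60.1 bearing cw from +y deg 24.8
pin 137 -65.7 20.6 bearing cw from +y deg -72.6
pin 124 67.7 -33.5 bearing cw from +y deg 116.3
```

Emit:
carry_out([
  [-0.003, 0, 0],
  [-0.006, 0, 0],
  [-0.0085, 0, 0],
  [-0.0085, 0, 0],
  [-0.0085, 0, 0],
], roll=[0, 0, 0, 0, 0], claw=[0, 0, 0, 0, 0])

```text
clock: 9.18
position: [563.9, 110.5, 248.8]
ee_rot: [0.156, 0.988, -0.0, -0.001]
contact_force: [-3.4, -1.2, -0.7]
gripper_width: 0.3
grasp_force: 2.0
```

```bash
cat >> h.py <<'E'
E
python3 - <<'E'
from h import *
stat();pins();pins()
E
```

```text
t 9.18 fx,fy,tip 17.6 65.6 75.8 tooly deg 72.1 tilt -1.0 F -2.9 -2.2 -0.7 w 0.3
pin 121 35.3 56.7 bearing cw from +y deg 31.9
pin 135 -62.1 28.5 bearing cw from +y deg -65.4
pin 132 63.3 -41.7 bearing cw from +y deg 123.4
pin 121 35.2 56.6 bearing cw from +y deg 31.9
pin 134 -62.1 28.7 bearing cw from +y deg -65.2
pin 131 63.0 -41.2 bearing cw from +y deg 123.1
```

Emit:
carry_out([
  [-0.001, 0, 0],
  [-0.0015, 0, 0],
  [-0.0015, 0, 0],
  [0.005, 0, 0],
  [0.015, 0, 0],
  [0.015, 0, -0.04],
  [0.015, 0, -0.09],
], roll=[0, 0, 0, 0, 0, 0, 0], claw=[0, 0, 0, 0, 0, 0, 0])

```text
clock: 10.15
position: [549.8, 115.8, 340.0]
ee_rot: [0.155, 0.988, -0.0, 0.0]
contact_force: [0.8, 0.8, 0.2]
gripper_width: 0.2
grasp_force: 0.0
```

```bash
python3 - <<'E'
from h import *
stat();p=pins();tab()
# compare wheel teeth with start: warp side view's wheel-face plane (z=50) to a polar strip
old=cv2.cvtColor(cv2.imread("pics/side1.png"),cv2.COLOR_BGR2GRAY).astype(np.float32)
new=cv2.cvtColor(p["img"],cv2.COLOR_RGB2GRAY).astype(np.float32)
T=np.array(p["world_from_camera"]);K=p["mtx"]
b=np.radians(np.arange(-180,180,.25));r=np.arange(84,106,1.)
B,Rr=np.meshgrid(b,r)
X=AX[0]+Rr*(np.sin(B)*FX[0]+np.cos(B)*FY[0]);Y=AX[1]+Rr*(np.sin(B)*FX[1]+np.cos(B)*FY[1])
P=(np.stack([X,Y,np.full_like(X,50)],-1)-T[:3,3])@T[:3,:3]
U=(K[0][0]*P[...,0]/-P[...,2]+K[0][2]).astype(np.float32);V=(K[1][1]*-P[...,1]/-P[...,2]+K[1][2]).astype(np.float32)
o=cv2.remap(old,U,V,cv2.INTER_LINEAR);n=cv2.remap(new,U,V,cv2.INTER_LINEAR)
cv2.imwrite("pics/polar.png",np.vstack([np.repeat(o,8,0),np.repeat(n,8,0)])[:, ::2])
bd=np.degrees(b)
for lo,hi in((60,90),(90,120),(120,160),(-150,-110),(-110,-80)):
    i=np.nonzero((bd>=lo)&(bd<hi))[0]; best=[]
    for s in range(-40,41):
        a=o[:,i];c=n[:,(i+s)%len(b)]
        best.append(np.corrcoef(a.ravel(),c.ravel())[0,1])
    k=int(np.argmax(best));print(lo,hi,"shift deg",(k-40)*.25,"corr",round(best[k],2))
E
```

```text
t 10.15 fx,fy,tip 2.6 66.3 167.0 tooly deg 72.1 tilt -1.0 F 0.5 1.0 0.2 w 0.2
pin 110 37.1 55.9 bearing cw from +y deg 33.6
pin 133 -61.2 29.9 bearing cw from +y deg -63.9
pin 134 63.1 -42.6 bearing cw from +y deg 124.0
tab top [  0.8 -99.6 157.8] theta~ 0.6
60 90 shift deg -0.25 corr 0.91
90 120 shift deg -1.5 corr 0.62
120 160 shift deg -1.0 corr 0.95
-150 -110 shift deg -1.5 corr 0.9
-110 -80 shift deg -0.25 corr 0.85[ WARN:0@6.684] global loadsave.cpp:1063 imwrite_ Unsupported depth image for selected encoder is fallbacked to CV_8U.
```

View pics/polar.png

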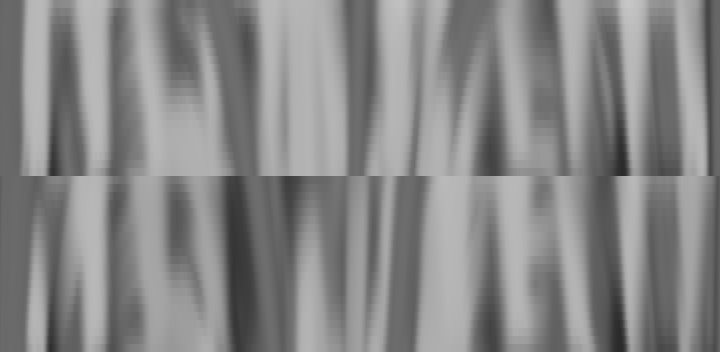

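Tooth pattern and pins both give about 29° of rotation, inside the nose's play. Next: go above the tab.

Emit:
carry_out([
  [0, 0, -0.02],
  [0, -0.04, -0.02],
  [0, -0.085, -0.02],
  [0.001, -0.13, -0.02],
  [0.002, -0.16, -0.02],
  [0.002, -0.164, -0.015],
  [0.002, -0.164, -0.005],
  [0.002, -0.164, -0.002],
], roll=[0, 0, 0, 0, 0, 0, 0, 0], claw=[0, 0, 0, 0, 0, 0, 0, 0])

```text
clock: 11.25
position: [497.8, -39.3, 340.1]
ee_rot: [0.155, 0.988, -0.0, -0.001]
contact_force: [1.1, -0.6, -0.2]
gripper_width: -0.0
grasp_force: 0.0
```

```bash
python3 - <<'E'
from h import *
stat()
for t in (.6,.5,.4,.3,.2,.1,.05,0,-.03):
    a=.3217+t; print(t,go(0,-165+113.8*np.cos(a),64+113.8*np.sin(a)+5).round(1))
E
```

```text
t 11.25 fx,fy,tip 0.7 -97.3 167.1 tooly deg 72.1 tilt -1.0 F 1.3 -0.3 -0.2 w -0.0
0.6 [0.7 1.1 7.5]
0.5 [ 0.7  9.8 14.8]
0.4 [ 0.7 17.7 22.9]
0.3 [ 0.7 24.8 31.9]
0.2 [ 0.6 31.  41.4]
0.1 [ 0.6 36.2 51.5]
0.05 [ 0.6 38.4 56.8]
0 [ 0.6 40.3 62.1]
-0.03 [ 0.6 41.3 65.4]
```

Emit:
carry_out([
  [0.0005, -0.001, 0.007],
  [0.0005, 0.003, 0.011],
  [0.0005, 0.007, 0.015],
  [0.0005, 0.011, 0.019],
  [0.0005, 0.015, 0.023],
  [0.0005, 0.019, 0.0275],
  [0.0005, 0.022, 0.032],
  [0.0005, 0.026, 0.0365],
], roll=[0, 0, 0, 0, 0, 0, 0, 0], claw=[0, 0, 0, 0, 0, 0, 0, 0])

```text
clock: 12.25
position: [505.8, -14.5, 305.2]
ee_rot: [0.155, 0.988, 0.001, 0.001]
contact_force: [0.1, 1.8, 4.0]
gripper_width: -0.4
grasp_force: 1.9
```

```bash
python3 - <<'E'
from h import *
stat();tab();pins()
E
```

```text
t 12.25 fx,fy,tip 0.7 -71.2 132.2 tooly deg 72.1 tilt -1.0 F -0.4 1.7 4.0 w -0.4
tab top [  3.2 -74.8 126. ] theta~ 0.23
pin 112 36.9 55.8 bearing cw from +y deg 33.5
pin 130 -61.3 29.9 bearing cw from +y deg -64.0
pin 135 62.9 -42.7 bearing cw from +y deg 124.2
```

Emit:
carry_out([
  [0, 0.0025, 0.004],
  [0, 0.005, 0.008],
  [0, 0.0075, 0.012],
  [0, 0.009, 0.016],
  [0, 0.011, 0.019],
], roll=[0, 0, 0, 0, 0], claw=[0, 0, 0, 0, 0])

```text
clock: 12.98
position: [508.4, -5.0, 285.2]
ee_rot: [0.156, 0.988, -0.0, -0.0]
contact_force: [1.6, -0.1, 2.5]
gripper_width: 0.2
grasp_force: 1.0
```

```bash
python3 - <<'E'
from h import *
stat();tab();pins()
E
```

```text
t 12.97 fx,fy,tip 0.3 -61.4 112.2 tooly deg 72.1 tilt -1.0 F 1.6 0.4 2.5 w 0.2
tab top [  2.4 -64.3 105.9] theta~ 0.03
pin 113 37.2 55.7 bearing cw from +y deg 33.8
pin 129 -61.1 29.4 bearing cw from +y deg -64.3
pin 133 63.0 -43.1 bearing cw from +y deg 124.4
```

Emit:
carry_out([
  [0, 0.001, 0.002],
  [0, 0.0015, 0.004],
  [0, 0.002, 0.006],
  [0, 0.002, 0.006],
], roll=[0, 0, 0, 0], claw=[0, 0, 0, 0])

```text
clock: 13.58
position: [508.9, -2.9, 279.3]
ee_rot: [0.156, 0.988, -0.0, -0.001]
contact_force: [0.6, 0.7, -0.3]
gripper_width: -0.0
grasp_force: 0.0
```

```bash
python3 - <<'E'
from h import *
stat();tab()
E
```

```text
t 13.57 fx,fy,tip 0.1 -59.3 106.3 tooly deg 72.1 tilt -1.0 F 0.3 0.9 -0.3 w -0.0
tab top [  2.3 -62.6 100.4] theta~ -0.02
```

Emit:
carry_out([
  [0, 0, 0.001],
  [0, 0, 0.002],
  [0, 0, 0.003],
  [0, 0, 0.003],
], roll=[0, 0, 0, 0], claw=[0, 0, 0, 0])

```text
clock: 14.12
position: [509.2, -2.7, 278.0]
ee_rot: [0.155, 0.988, 0.0, 0.0]
contact_force: [-3.3, 2.6, 8.3]
gripper_width: 0.3
grasp_force: 4.4
```

```bash
python3 - <<'E'
from h import *
stat();tab();pins()
E
```

```text
t 14.12 fx,fy,tip 0.3 -58.9 105.0 tooly deg 72.1 tilt -1.0 F -3.9 1.5 8.3 w 0.3
tab top [  1.5 -62.6  99. ] theta~ -0.04
pin 115 36.9 55.9 bearing cw from +y deg 33.5
pin 132 -61.3 29.7 bearing cw from +y deg -64.2
pin 137 62.9 -43.2 bearing cw from +y deg 124.4
```

Emit:
carry_out([
  [0, 0, 0.001],
  [0, 0, 0.002],
  [0, 0, 0.002],
  [0, 0, -0.01],
  [0, 0, -0.05],
  [0, 0, -0.1],
  [0, 0, -0.14],
  [0, 0, -0.14],
], roll=[0, 0, 0, 0, 0, 0, 0, 0], claw=[0, 0, 0, 0, 0, 0, 0, 0])

```text
clock: 15.22
position: [509.7, -2.9, 420.3]
ee_rot: [0.156, 0.988, 0.001, 0.004]
contact_force: [-0.2, 0.2, -0.6]
gripper_width: -0.2
grasp_force: 0.0
```

```bash
python3 - <<'E'
from h import *
stat();p=tab();pins()
for im in (cv2.imread("pics/side1.png")[:,:,::-1],p["img"]):
    hsv=cv2.cvtColor(np.ascontiguousarray(im),cv2.COLOR_RGB2HSV)
    m=((hsv[...,0]<6)|(hsv[...,0]>174))&(hsv[...,1]>150)&(hsv[...,2]>80)
    m[:180]=0;m[:,:270]=0;m[300:]=0;m[:,330:]=0
    v,u=np.nonzero(m);print(len(u),u.mean(),v.mean(),v.min(),v.max())
cv2.imwrite("pics/s9.png",np.hstack([cv2.resize(a[190:310,220:350],(400,370)) for a in (cv2.imread("pics/side1.png"),p["img"][:,:,::-1])]))
for t,z in dict(collar_mid=10,stub_mid=30,oil_mid=45).items():
    print(t,[(np.round(world(p,q["at"],z)),round(q["conf"],2)) for q in place_of(p,t)[:2]])
E
```

```text
t 15.22 fx,fy,tip 0.8 -59.1 247.3 tooly deg 72.1 tilt -1.0 F -0.3 0.1 -0.6 w -0.2
tab top [-1.000e-01 -5.980e+01  1.025e+02] theta~ -0.01
pin 113 37.0 56.0 bearing cw from +y deg 33.4
pin 128 -61.4 29.6 bearing cw from +y deg -64.3
pin 131 62.8 -42.6 bearing cw from +y deg 124.1
284 294.28169014084506 234.34859154929578 223 246
285 294.04561403508774 234.53333333333333 224 246
collar_mid [(array([606., 223.,  10.]), 0.61), (array([520., 122.,  10.]), 0.55)]
stub_mid [(array([699.,  47.,  30.]), 0.74)]
oil_mid [(array([661., -77.,  45.]), 0.93)]
```

View pics/s9.png

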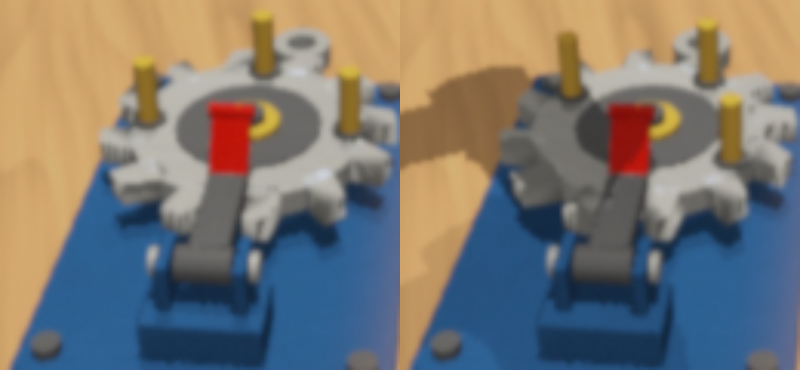

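The tab is back at its starting pixels: mean row 234.5 against 234.3, so the pawl is fully down. The teeth match the start picture, and the pins have moved on by one notch. The bystanders are in place and the hand is clear.

```bash
python3 -c "
from bench import *
print(job_done())"
```

```text
the job is handed in; nothing more can be done
None
```

I lifted the pawl, pushed the wheel back one notch (about 29° measured against 30°), pressed the pawl fully down, took the hand clear and handed the job in at about 15 s; no verdict was returned.

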